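# Load a movement cartridge through the player's dust flap

## Robot

A 7-joint arm with a two-finger parallel gripper is mounted at the origin on the work surface. World frame = base frame: x ahead of the robot, y to its left, z up, the work surface at z = 0. Lengths are in m, angles in rad, forces in N, time in s.
With the tool pointing down it reaches from about 0.4 to 0.85 m from the base axis. Payload 10.4 kg.
Tool frame: the origin (TCP) lies at the very end of the fingers, on their centre line; the grasp point (between the pads) lies 19 mm behind it (grasp_offset is the distance from the TCP to the grasp point, in m); z points along the fingers, y is the line along which they close (so a half turn about z gives the same grasp; the last joint's range is limited). The gripper opens to 85 mm and grips with 20 to 120 N. Pads are 22 mm wide; open, the fingers measure 114 mm over their backs; the gripper's body (76 mm by 85 mm) begins 54 mm behind the grasp point. The pads swing forward as they close: fully open they stand 13 mm farther back than shut.
Start: joints at [1.167, 0.332, -0.065, 1.46, 0.022, 1.35, -0.088], TCP at [0.232, -0.58, 0.231] pointing down, gripper open.
Joint ranges: [-2.6, 2.6], [-0.5, 2.12], [-1.47, 1.34], [0.16, 2.42], [-1.27, 4.41], [0.06, 2.06], [-2.6, 2.6]. Speed limits (rad/s): [2.22, 2.22, 2.79, 2.79, 3.14, 3.14, 3.14].

## Interface

Orientations are given as a unit quaternion [x, y, z, w].
In Python, from workcell import * gives the robot as it stands.
- The arm moves only by the tool jog_arm, never from a script. Its argument "plan" is a list of rows, each a list of 3 entries, a list of its own where there are three numbers: the turn, a rotation vector about the tool's x, y, z in rad, then the shift along the tool's x, y, z in m, then the finger opening in m, from 0 to 0.0854. A call has 1 to 8 rows; each row is the pose to reach, as a shift and turn from the pose commanded when the call began, along the tool's axes at that moment; what a row does not reach only later rows make up. A row lasts 1/12 s, in which the tool goes at most 41.7 mm and 7.16 degrees, less where a joint would pass 70% of its speed; a pose out of reach is approached as far as the arm can. A call with a gripper value outside its range is refused whole. The fingers move at their own pace and stop on an object; "force" is the grip in N (left out, the last holds). Time passes only in rows, so rows that repeat a pose let the fingers close. It gives the time, the measured TCP pose, the force, the opening and the grip force at its end, in the units of the state.
- get_obs(): the state, without advancing time (a new reading comes with each control period).
- camera(name): name is "side" or "top" or "wrist"; returns a dict with "img" (384x512x3 uint8, red, green, blue), "mtx" (3x3 intrinsics, pixels), "k1" (the pictures are not rectified: a ray, as slopes to the right and down, at radius r is drawn at 1 + k1 r^2 times it, then the intrinsics apply), "extrinsics" (4x4, takes a point from camera to world coordinates). Camera axes: x right, y down, z forward; pixel columns grow to the right and rows downward; lengths in m; the calibration is good to about 2 mm. A picture is of the moment at which its call begins. There is no depth.
- hand_in(): hands the job in; it is judged then, once.
The state is a dict: "clock": time; "joint_pos": joint angles; "joint_velocities": joint speeds; "tau": joint torques, N m; "position": TCP position; "ee_rot": TCP orientation; "ft_force": force on the tool from outside, world axes, zero at the start; "torque": the same for the moment, N m; "grip_width": opening from 0.0 (shut) to 1.0 (fully open); "grasp_force": force on a finger pad.
Only numpy, scipy, OpenCV 4.12 (cv2) and the standard library are available. Lean on these libraries where they do the work, as an engineer would, in place of code of your own. Each camera call takes 0.05 s, during which the arm holds its last target. There are 200 camera calls.

## Task

Pick up the loose metal movement cartridge by its upright fin, set it nose first in the open tray of the test player and push it through the sprung dust flap until its nose meets the sprung drive coupling that is hidden under the hood. Press it gently but firmly against the coupling, with about 10 newtons for half a second (the coupling is spoiled at 18), then let go and leave it lying inside with the flap shut behind it. Leave the bell, mallet, gear puller, lid and jar where they are.

Things in the scene. Friction and masses are not known exactly. Their poses are not given: they have to be found in the camera images.
- cart_mid (a point): Centre of the movement cartridge, a loose upright aluminium block with a fin on top, 0.2 to 0.45 kg. x: towards the nose, y: across, z: up. 80 long (x), 40 wide, 60 mm tall overall; this point is 40 mm from nose and tail faces and 30 mm above the underside. The block alone is 26 mm tall; its last 10 mm at the nose are stepped in to 32 mm width. It starts on the table.
- cart_fin (a point): Centre of the cartridge's upright steel fin, the part to grip: 12 mm thick across the cartridge, 26 mm long, from 26 to 60 mm above the underside; this point is 43 mm above the underside and 20 mm behind the cartridge's centre (towards the tail). Same axes as cart_mid.
- gate (a point): Middle of the test player's doorway, on the track's floor (8 mm above the table), in the plane of the shut flap. x: along the track inwards (the way to push), y: left, z: up. The player is fixed. Measured from here along x: open tray from -95 to 0 mm, chamber from 0 to 124 mm, hood from 124 to 205 mm.
- tray (a point): Middle of the open tray's floor, 47 mm before the doorway, same axes as gate: the cartridge fits here, nose towards the flap, lying on the floor. Side rails stand 14 mm above the floor, 59 mm apart at the mouth, narrowing to 48 mm at the doorway.
- chamber (a point): Middle of the chamber's floor, 62 mm past the doorway, same axes as gate. 45 mm wide inside, with a wider pocket for the open flap on the +y side of its first 50 mm. Lips 29 to 32 mm above the floor run along both sides, leaving a 32 mm slot: the cartridge enters only from the tray, while its fin and fingertips held 35 mm or more above the floor pass over the lips.
- flap (a joint): Brass flap across the doorway, 46 mm wide, 24 mm tall, hinged on a vertical pin 25.5 mm to the +y side of the track's middle. 0 = shut; grows to 1.55 rad as it swings inwards. A spring shuts it; the cartridge's nose needs roughly 4 N to open it, and it then drags lightly on the cartridge's side. It shuts once the tail is more than 46 mm past the doorway.
- drive: Hood over the track's far end; origin 8 mm below gate, same axes. Top 35 mm above the track's floor. Inside is a flat sprung drive coupling at a hidden depth: its face is anywhere from 134 to 152 mm past the doorway, to be found by feel. It yields by about 1 mm for each 3 N, over 12 mm at most, and pushes the cartridge back when let go; the track's friction can take up to 5 N of a push.
- bell_mid (a point): nickel silver bell on a round wooden foot with a thin striker arm, 68 mm wide, 56 mm tall (bystander); point half-way up
- mallet_mid (a point): boxwood mallet lying flat, 180 mm long (bystander); point near its head, 18 mm up
- puller_mid (a point): two-jaw steel gear puller lying flat, 140 x 80 x 20 mm (bystander); point at its middle
- lid_mid (a point): cracked amber celluloid case lid lying like a shallow tray, 110 x 80 x 18 mm (bystander); point at its centre
- jar_mid (a point): small glass jar with a steel cap, 48 mm wide, 60 mm tall (bystander); point half-way up

How it is judged:
On the way, in this order (a step that is already met when the one before it is completed fails the run):
1. the cartridge, lying level in the track, pushes the flap open nose first (value of joint flap above 0.6 rad and x of cart_mid in the frame of gate between -0.04 and 0.06 m and z of cart_mid in the frame of gate below 0.045 m and angle between the x axis of cart_mid and the x axis of gate, either way round below 0.25 rad), for 0.05 s.
2. the cartridge is pressed against the coupling with more than 4 N (contact force between cart and drive above 4 N and x of cart_mid in the frame of gate above 0.085 m and x of cart_fin in the frame of gate below 0.102 m), for 0.3 s.
At the end, for the whole second after the job is handed in: The cartridge lies level (within 0.08 rad) on the track's floor inside the player, its centre 87 to 120 mm past the doorway and within 8 mm of the track's middle, nose inwards (the fin's centre less than 102 mm past the doorway), at rest, with the flap shut behind it (below 0.1 rad) (value of joint flap below 0.1 rad and x of cart_mid in the frame of gate between 0.087 and 0.12 m and x of cart_fin in the frame of gate below 0.102 m and y of cart_mid in the frame of gate between -0.008 and 0.008 m and z of cart_mid in the frame of gate below 0.034 m and angle between cart_mid's own z axis and vertical below 0.08 rad and linear speed of cart below 0.01 m/s); the robot touches nothing.
It fails at once if the coupling is pressed with more than 18 N (contact force between cart and drive above 18 N).
It fails at once if the bell, mallet, gear puller, lid or jar is moved by more than 30 mm (distance of any of bell_mid, mallet_mid, puller_mid, lid_mid, jar_mid from where it was at the start of the episode above 0.03 m).
It also fails if it takes over 58 s, if anything falls off the work surface, if the arm or the gripper's body presses on something with over 40 N, if the wrist force passes 120 N, or if a joint passes its speed limit or range.

## Working session

There is one attempt and no reset: what is moved stays moved. The work goes in short steps, Python scripts to look and compute and a tool call to move; the robot and the scene stay as the last step left them, time stands still between calls to the robot, and variables do not carry over. Pictures are saved under pics/ and viewed, at most 10 in all, crops included, and the job is handed in when it is done.

Besides the shell and the picture viewer there is one more tool, called after ">>>" by a JSON object that holds its "op" and its "data". jog_arm: Moves the arm, as the interface text tells. Its arguments: {"type":"object","properties":{"plan":{"type":"array"},"force":{"type":"number"}},"required":["plan"]}

```bash
mkdir -p pics; cat > h.py <<'E'
from workcell import *
import numpy as np, cv2
from scipy.spatial.transform import Rotation as R
def snap(n):
    c=camera(n); return c
def ray(c,uv):
    K=np.array(c["mtx"]);E=np.array(c["extrinsics"])
    p=cv2.undistortPoints(np.array(uv,float).reshape(-1,1,2),K,np.array([c["k1"],0,0,0.])).reshape(-1,2)
    d=np.c_[p,np.ones(len(p))]@E[:3,:3].T
    return E[:3,3],d
def plane(c,uv,z):
    o,d=ray(c,uv); return o+d*((z-o[2])/d[:,2])[:,None]
def proj(c,P):
    K=np.array(c["mtx"]);E=np.linalg.inv(np.array(c["extrinsics"]))
    q=np.atleast_2d(P)@E[:3,:3].T+E[:3,3]
    return cv2.projectPoints(q,np.zeros(3),np.zeros(3),K,np.array([c["k1"],0,0,0.]))[0].reshape(-1,2)
E
python3 - <<'E'
from h import *
import pickle
o=get_obs();print({k:np.round(v,3) for k,v in o.items()})
for n in("top","side"):
    c=snap(n);pickle.dump(c,open(n+".pkl","wb"))
    cv2.imwrite(f"pics/{n}0.png",cv2.resize(c["img"][:,:,::-1],(800,600),interpolation=cv2.INTER_CUBIC))
    print(n,np.round(c["extrinsics"],3).tolist(),np.round(c["mtx"],1).tolist(),c["k1"])
E
```

```text
{'clock': np.float64(0.0), 'joint_pos': array([ 1.167,  0.333, -0.065,  1.461,  0.022,  1.35 , -0.089]), 'joint_velocities': array([ 0.001,  0.001, -0.001,  0.   ,  0.   , -0.   ,  0.   ]), 'tau': array([-0.0000e+00, -6.2545e+01,  4.9000e-02, -3.9160e+01,  1.6000e-02,
        1.0000e-02, -0.0000e+00]), 'position': array([ 0.232, -0.58 ,  0.231]), 'ee_rot': array([ 0.982,  0.189, -0.   , -0.001]), 'ft_force': array([-0.099,  0.06 , -0.003]), 'torque': array([-0.033, -0.043,  0.048]), 'grasp_force': np.float64(0.0), 'grip_width': np.float64(0.998)}
top [[0.023, -0.993, 0.112, 0.436], [-1.0, -0.025, -0.014, 0.014], [0.016, -0.112, -0.994, 1.32], [0.0, 0.0, 0.0, 1.0]] [[491.3, 0.0, 255.1], [0.0, 491.3, 187.3], [0.0, 0.0, 1.0]] -0.20227168887985028
side [[-0.729, -0.379, 0.57, -0.106], [-0.685, 0.415, -0.599, 0.736], [-0.01, -0.827, -0.562, 0.746], [0.0, 0.0, 0.0, 1.0]] [[380.7, 0.0, 258.6], [0.0, 380.7, 184.4], [0.0, 0.0, 1.0]] -0.01043100528786706
```

View pics/top0.png

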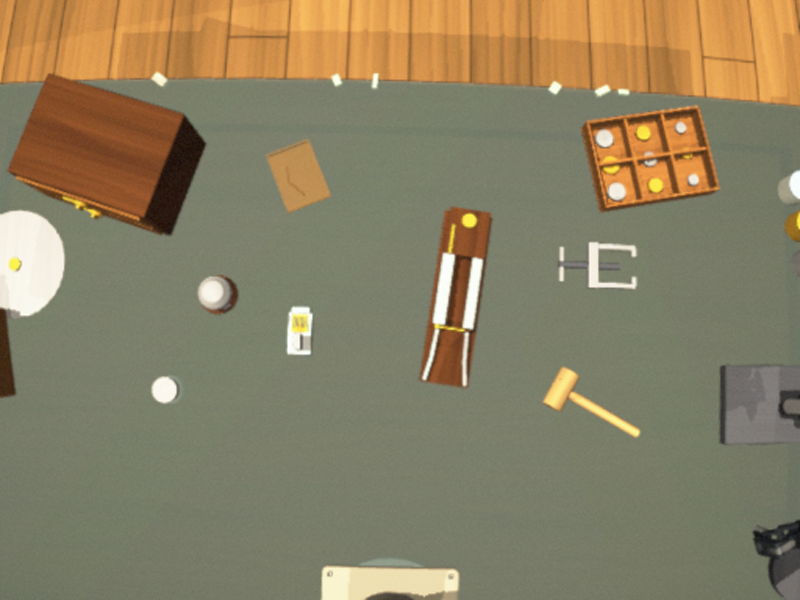

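View pics/side0.png

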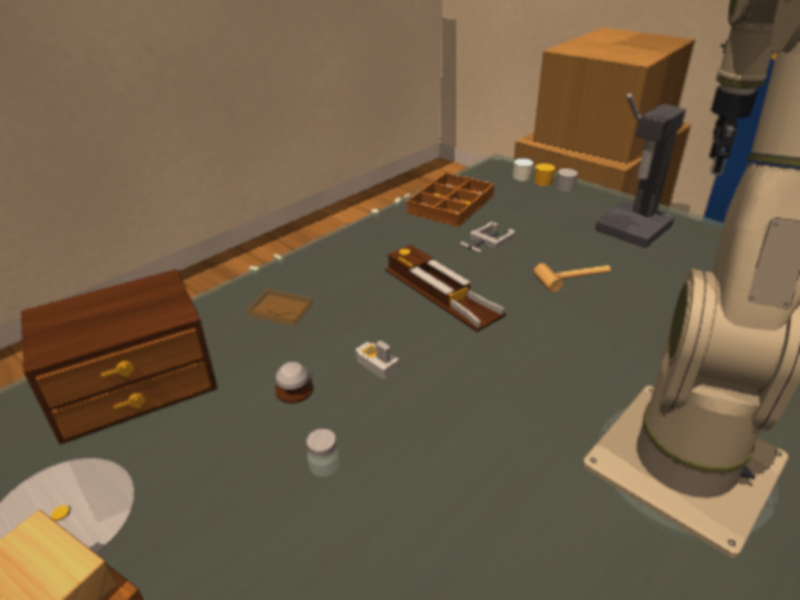

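The top view shows the cartridge at about (300,330), nose up (+x). The player runs from its mouth at (443,383) to its hood at (470,210), with the flap at (453,328). The lid, bell, jar, mallet and puller are all clear of the path. Next I'll take enlarged crops of the cartridge and player.

```bash
python3 - <<'E'
from h import *
import pickle
c=pickle.load(open("top.pkl","rb"));im=c["img"][:,:,::-1]
a=cv2.resize(im[125:255,262:322],(277,600),interpolation=cv2.INTER_CUBIC)
b=cv2.resize(im[190:234,178:206],(382,600),interpolation=cv2.INTER_CUBIC)
cv2.imwrite("pics/crop0.png",np.hstack([a,b]))
E
```

```text
(no output)
```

View pics/crop0.png

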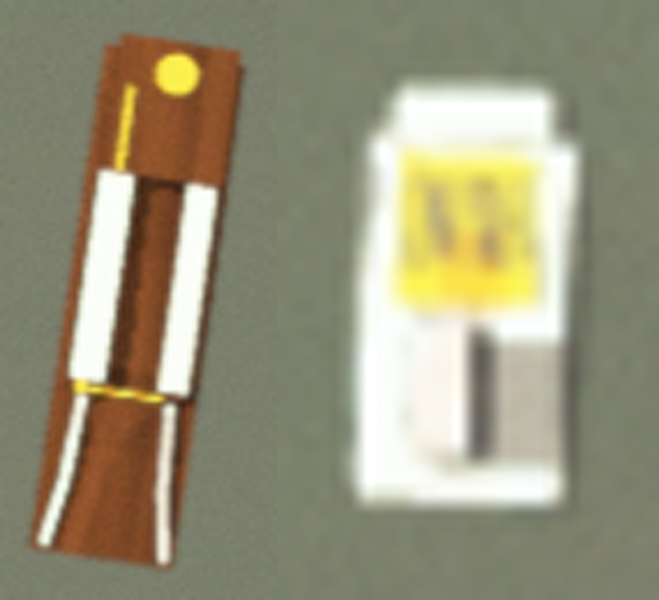

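The crop shows the lips as two white bars with the yellow flap just below them. The cartridge's stepped nose is at the top and its fin is at the lower middle. I'll get metric estimates from these.

```bash
cat > m.py <<'E'
from h import *
def axfit(P):  # centre, axis angle (dir toward +x) from plane-points contour via minAreaRect (mm)
    (x,y),(w,h),a=cv2.minAreaRect((P[:,:2]*1000).astype(np.float32))
    t=np.radians(a) if w>h else np.radians(a)+np.pi/2
    if np.cos(t)<0:t-=np.pi
    return np.array([x,y]),t,max(w,h),min(w,h)
def comps(mask,c,z,lo):
    cs,_=cv2.findContours(mask.astype(np.uint8),cv2.RETR_EXTERNAL,cv2.CHAIN_APPROX_NONE)
    return [(cv2.contourArea(k),axfit(plane(c,k.reshape(-1,2),z))) for k in cs if cv2.contourArea(k)>lo]
E
python3 - <<'E'
from m import *
import pickle
c=pickle.load(open("top.pkl","rb"));im=c["img"].astype(int)
sub=np.zeros(im.shape[:2],bool);sub[125:255,262:322]=1
w=(im.min(2)>170)&sub
print("white lips/rails")
for a,f in comps(w,c,.040,15):print(a,np.round(f[0],1),round(f[1],4),np.round(f[2:],1))
y=(im[...,0]>170)&(im[...,2]<110)&sub
for z in(.032,.043):
  for a,f in comps(y,c,z,0):print("yel",z,a,np.round(f[0],1),round(f[1],4),np.round(f[2:],1))
sub[:]=0;sub[190:234,178:206]=1
bg=np.median(im[190:234,178:184].reshape(-1,3),0);print(bg)
k=(np.abs(im-bg).max(2)>35)&sub
for a,f in comps(k,c,.026,30):print("cart",a,np.round(f[0],1),round(f[1],4),np.round(f[2:],1))
# fin top: crop pixel (440,390)->raw ; s=382/28
s=382/28
print("fin top",plane(c,[[178+(440-277)/s-.5,190+392/s-.5]],.060)*1000)
o,d=0,0
E
```

```text
white lips/rails
31.5 [ 472.3 -116.5] -0.0197 [86.2  6.5]
46.0 [478.9 -59.6] -0.2432 [84.1  7.1]
241.0 [ 583.7 -127.8] -0.1327 [119.   16.9]
297.0 [589.9 -78.9] -0.1322 [119.5  20.1]
yel 0.032 16.0 [524.3 -90.8] 1.5225 [50.5  6. ]
yel 0.032 31.5 [677.9 -91.4] -0.1268 [50.   7.2]
yel 0.032 61.5 [ 709.6 -120.9] 0.7976 [24.7 23.3]
yel 0.043 16.0 [523.6 -89.9] 1.5225 [50.1  6. ]
yel 0.043 31.5 [675.8 -90.5] -0.1268 [49.6  7.1]
yel 0.043 61.5 [ 707.2 -119.8] 0.7976 [24.5 23.1]
[124. 130. 108.]
cart 431.0 [514.5 163.4] -0.0258 [81.1 41.4]
fin top [[493.75785122 162.94371377  60.        ]]
```

>>> {"op": "jog_arm", "data": {"plan": [[[0, 0, 0.406], [0.2916, -0.142, 0], 0.0854], [[0, 0, 0.406], [0.2916, -0.142, 0], 0.0854], [[0, 0, 0.406], [0.2916, -0.142, 0], 0.0854], [[0, 0, 0.406], [0.2916, -0.142, 0], 0.0854], [[0, 0, 0.406], [0.2916, -0.142, 0], 0.0854], [[0, 0, 0.406], [0.2916, -0.142, 0], 0.0854], [[0, 0, 0.406], [0.2916, -0.142, 0], 0.0854], [[0, 0, 0.406], [0.2916, -0.142, 0], 0.0854]]}}

```text
clock: 0.77
position: [0.4515, -0.3377, 0.2312]
ee_rot: [1.0, -0.012, -0.0, -0.0]
ft_force: [-0.1, 0.2, -0.4]
grip_width: 0.996
grasp_force: 0.0
```

>>> {"op": "jog_arm", "data": {"plan": [[[0, 0, 0], [0.004, -0.235, 0], 0.0854], [[0, 0, 0], [0.004, -0.235, 0], 0.0854], [[0, 0, 0], [0.004, -0.235, 0], 0.0854], [[0, 0, 0], [0.004, -0.235, 0], 0.0854], [[0, 0, 0], [0.004, -0.235, 0], 0.0854], [[0, 0, 0], [0.004, -0.235, 0], 0.0854], [[0, 0, 0], [0.004, -0.235, 0], 0.0854], [[0, 0, 0], [0.004, -0.235, 0], 0.0854]]}}

```text
clock: 1.43
position: [0.4602, -0.1038, 0.2313]
ee_rot: [1.0, -0.011, 0.0, 0.0]
ft_force: [-0.2, -0.5, -0.8]
grip_width: 0.999
grasp_force: 0.0
```

```bash
python3 - <<'E'
from h import *
import pickle
c=snap("wrist");pickle.dump(c,open("w1.pkl","wb"));print(np.round(c["extrinsics"],4).tolist(),np.round(c["mtx"],1).tolist(),c["k1"],get_obs()["position"])
cv2.imwrite("pics/w1.png",cv2.resize(c["img"][:,:,::-1],(800,600)))
g=np.array([.5250,-.0945,.008]);t=-.1325;Rz=np.array([[np.cos(t),-np.sin(t),0],[np.sin(t),np.cos(t),0],[0,0,1]])
print(proj(c,[g+Rz@np.array(p) for p in [(0,0,0),(0,.016,.032),(0,-.016,.032),(.1,.016,.032),(.1,-.016,.032),(-.095,.0295,.014),(-.095,-.0295,.014)]])*800/512)
E
```

```text
[[-0.0228, -0.9559, -0.2928, 0.5345], [-0.9997, 0.0221, 0.0056, -0.1051], [0.0011, 0.2929, -0.9562, 0.3741], [0.0, 0.0, 0.0, 1.0]] [[296.1, 0.0, 257.7], [0.0, 296.1, 192.1], [0.0, 0.0, 1.0]] -0.07897646331864765 [ 0.46000436 -0.10542836  0.23118123]
[[388.7141992  172.58567919]
 [364.70630449 171.32376832]
 [410.1143755  176.37515842]
 [378.74054341  16.64101192]
 [427.36325385  22.37311469]
 [339.0652331  291.83518054]
 [413.00847002 299.60584942]]
```

View pics/w1.png

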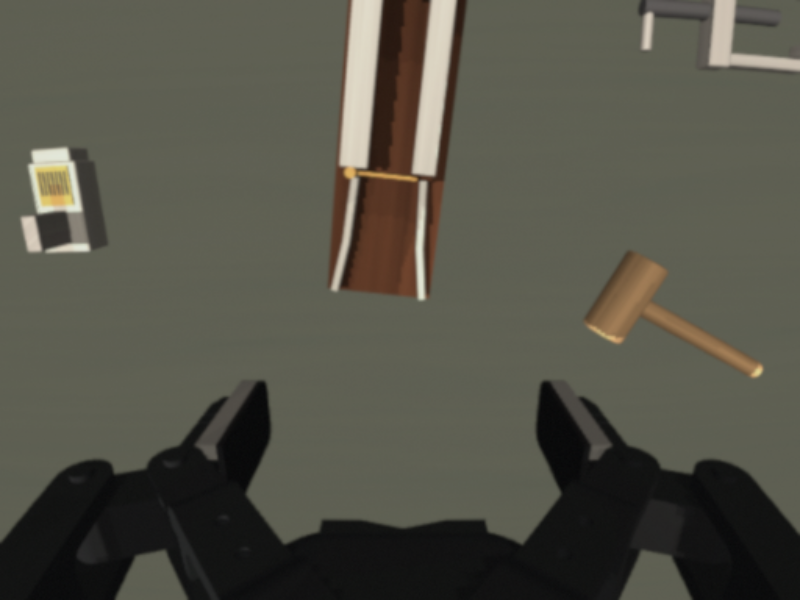

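The wrist view shows the doorway, with the flap running from (348,172) to (418,180) and the lip inner edges at about x = 369 and 413. I'll fit those edges precisely.

```bash
cat > lip.py <<'E'
from m import *
def lipfit(c,r0,r1,z=.040,lo=200,hi=310):
    im=c["img"].astype(int);L=[];Rr=[]
    for r in range(r0,r1):
        g=im[r,lo:hi].min(1); xs=np.where(g>110)[0]
        if len(xs)<5: continue
        j=np.argmax(np.diff(xs)); 
        if np.diff(xs)[j]<8: continue
        L.append((lo+xs[j]+.5,r));Rr.append((lo+xs[j+1]-.5,r))
    out=[]
    for p in(L,Rr):
        P=plane(c,p,z); vx,vy,x0,y0=cv2.fitLine((P[:,:2]*1000).astype(np.float32),cv2.DIST_HUBER,0,.01,.01).ravel()
        out.append((vy/vx,y0-vy/vx*x0))
    return out
E
python3 - <<'E'
from lip import *
import pickle
c=pickle.load(open("w1.pkl","rb"))
o=lipfit(c,5,100)
print([(np.arctan(a),a*525+b) for a,b in o], "mid y at 525:",np.mean([a*525+b for a,b in o]))
im=c["img"].astype(int);print(im[60,205:300].min(1))
o=lipfit(c,122,180,.022);print("rails",[(np.arctan(a),a*525+b) for a,b in o], "mid at 450:",np.mean([a*450+b for a,b in o]))
y=(im[...,0]-im[...,2]>70)&(im[...,0]>130);s=np.zeros_like(y);s[100:125,215:275]=1
for a,f in comps(y&s,c,.032,3):print(a,f)
E
```

```text
[(np.float32(-0.13034931), np.float32(-79.4774)), (np.float32(-0.13032898), np.float32(-110.978966))] mid y at 525: -95.22818
[ 83  83  83  82  83  83  83  83  83  83  83  82  78  61  64 120 179 194
 193 194 197 199 199 197 197 195 195 195 196 195 193 192 185 155  94  40
  21  20  20  20  20  19  20  20  18  20  20  19  23  32  36  37  37  36
  37  34  34  33  33  31  32  32  36  76 140 178 189 192 194 194 193 193
 191 191 190 191 191 188 179 148  83  32  24  23  25  37  59  77  83  83
  83  83  83  83  83]
rails [(np.float32(-0.2322596), np.float32(-73.88697)), (np.float32(-0.05099695), np.float32(-116.613815))] mid at 450: -84.466545
115.0 (array([525.16357422, -88.75444794]), np.float64(1.5184585534721144), 51.759521484375, 7.719959735870361)
```

>>> {"op": "jog_arm", "data": {"plan": [[[0, 0, 0.003], [0.028, -0.269, 0.1], 0.0854], [[0, 0, 0.003], [0.028, -0.269, 0.1], 0.0854], [[0, 0, 0.003], [0.028, -0.269, 0.1], 0.0854], [[0, 0, 0.003], [0.028, -0.269, 0.1], 0.0854], [[0, 0, 0.003], [0.028, -0.269, 0.1], 0.0854], [[0, 0, 0.003], [0.028, -0.269, 0.1], 0.0854], [[0, 0, 0.003], [0.028, -0.269, 0.1], 0.0854], [[0, 0, 0.003], [0.028, -0.269, 0.1], 0.0854]]}}

```text
clock: 2.15
position: [0.4935, 0.1687, 0.1287]
ee_rot: [1.0, -0.011, -0.002, -0.001]
ft_force: [-2.2, 0.2, -0.4]
grip_width: 1.0
grasp_force: 0.0
```

```bash
python3 - <<'E'
from h import *
import pickle
c=snap("wrist");pickle.dump(c,open("w2.pkl","wb"))
o=get_obs();print(o["position"],o["ee_rot"])
cv2.imwrite("pics/w2.png",cv2.resize(c["img"][:,:,::-1],(800,600)))
p=np.array([.5145,.1634,0]);t=-.026;Rz=R.from_euler("z",t).as_matrix()
print(proj(c,[p+Rz@np.array(q) for q in [(-.007,.006,.06),(-.007,-.006,.06),(-.033,.006,.06),(-.033,-.006,.06),(.04,.016,.026),(.04,-.016,.026)]])*800/512)
E
```

```text
[0.49417073 0.16531722 0.1295253 ] [ 9.99923212e-01 -1.22728233e-02 -1.61139655e-03 -5.93053172e-04]
[[401.10240399 290.55961393]
 [426.36483344 290.6404898 ]
 [401.01848073 341.37375387]
 [425.4108547  341.44534155]
 [382.29739276 185.11895866]
 [444.09920691 185.34870078]]
```

View pics/w2.png

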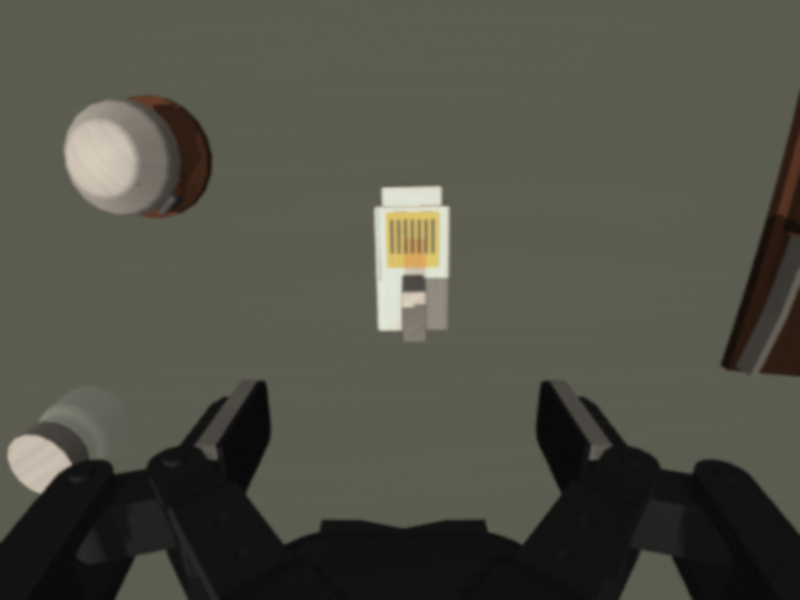

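The wrist view agrees with the estimate to within 1 mm: the fin top spans x 402–426 and rows 291–341. I'll descend around it now.

>>> {"op": "jog_arm", "data": {"plan": [[[0, 0, 0], [0, 0.0005, 0.03], 0.0854], [[0, 0, 0], [0, 0.0005, 0.055], 0.0854], [[0, 0, 0], [0, 0.0005, 0.075], 0.0854], [[0, 0, 0], [0, 0.0005, 0.0915], 0.0854], [[0, 0, 0], [0, 0.0005, 0.0915], 0.0854], [[0, 0, 0], [0, 0.0005, 0.0915], 0.0854]]}}

```text
clock: 2.7
position: [0.4951, 0.1605, 0.0395]
ee_rot: [1.0, -0.015, -0.001, 0.001]
ft_force: [1.2, 0.1, 0.2]
grip_width: 0.998
grasp_force: 0.0
```

>>> {"op": "jog_arm", "data": {"plan": [[[0, 0, 0], [0, 0, 0], 0.0854], [[0, 0, 0], [0, 0, 0], 0.0854]]}}

```text
clock: 2.87
position: [0.4961, 0.162, 0.0412]
ee_rot: [1.0, -0.015, 0.001, -0.0]
ft_force: [-0.2, 0.0, -0.0]
grip_width: 0.999
grasp_force: 0.0
```

>>> {"op": "jog_arm", "data": {"plan": [[[0, 0, 0], [-0.001, -0.0015, 0.003], 0.0854], [[0, 0, 0], [-0.001, -0.0015, 0.003], 0.0854], [[0, 0, 0], [-0.001, -0.0015, 0.003], 0.0854]]}}

```text
clock: 3.12
position: [0.494, 0.1641, 0.0371]
ee_rot: [1.0, -0.014, 0.0, 0.0]
ft_force: [0.5, 0.2, 0.1]
grip_width: 1.003
grasp_force: 0.0
```

```bash
python3 - <<'E'
from h import *
for i in range(4):
    camera("top");o=get_obs();print(o["clock"],np.round(o["position"],4),np.round(o["ee_rot"],4))
E
```

```text
3.1667 [0.494  0.1641 0.037 ] [ 9.999e-01 -1.400e-02  2.000e-04  0.000e+00]
3.2167 [0.4941 0.1641 0.037 ] [ 9.999e-01 -1.400e-02  2.000e-04  0.000e+00]
3.2667 [0.4941 0.164  0.037 ] [ 9.999e-01 -1.410e-02  1.000e-04  0.000e+00]
3.3167 [0.494  0.164  0.0369] [ 9.999e-01 -1.410e-02  1.000e-04  0.000e+00]
```

>>> {"op": "jog_arm", "data": {"force": 80, "plan": [[[0, 0, 0], [0, 0, 0], 0.008], [[0, 0, 0], [0, 0, 0], 0.008], [[0, 0, 0], [0, 0, 0], 0.008], [[0, 0, 0], [0, 0, 0], 0.008], [[0, 0, 0], [0, 0, 0], 0.008], [[0, 0, 0], [0, 0, 0], 0.008], [[0, 0, 0], [0, 0, 0], 0.008], [[0, 0, 0], [0, 0, 0], 0.008]]}}

```text
clock: 3.98
position: [0.4941, 0.1642, 0.037]
ee_rot: [1.0, -0.014, 0.0, -0.0]
ft_force: [-0.0, 0.5, 2.2]
grip_width: 0.121
grasp_force: 78.6
```

>>> {"op": "jog_arm", "data": {"plan": [[[0, 0, 0], [0, 0, -0.02], 0.008], [[0, 0, 0], [0, 0, -0.045], 0.008], [[0, 0, 0], [0, 0, -0.07], 0.008], [[0, 0, 0], [0, 0, -0.07], 0.008], [[0, 0, 0], [0, 0, -0.07], 0.008], [[0, 0, 0], [0, 0, -0.07], 0.008]]}}

```text
clock: 4.48
position: [0.4933, 0.1635, 0.1057]
ee_rot: [1.0, -0.014, -0.001, 0.0]
ft_force: [-0.2, 0.3, -3.7]
grip_width: 0.12
grasp_force: 78.6
```

```bash
python3 - <<'E'
from h import *
import pickle
c=snap("wrist");pickle.dump(c,open("w3.pkl","wb"));o=get_obs()
print(o["position"],o["ee_rot"],o["ft_force"],o["grip_width"])
cv2.imwrite("pics/w3.png",cv2.resize(c["img"][60:,120:400,::-1],(519,600)))
# predicted points in tool frame for held cart: underside 37mm beyond TCP, fin centre on the TCP axis
Rt=R.from_quat(o["ee_rot"]).as_matrix()
f=lambda q:o["position"]+Rt@np.array([q[0]+.02,-q[1],.037-q[2]])
for q in [(.04,.016,.026),(.04,-.016,.026),(.03,.02,.026),(.03,-.02,.026)]: print(((proj(c,f(q))-[120,60])*519/280).round(1))
E
```

```text
[0.49304385 0.16349735 0.10534585] [ 9.99899167e-01 -1.41512531e-02 -1.10478950e-03  4.21736228e-04] [-0.2566605  -0.52409585 -4.0550292 ] 0.12169567125130941
[[198.4 132.5]]
[[313.7 132.3]]
[[185.3 168.3]]
[[326.9 168.2]]
```

View pics/w3.png

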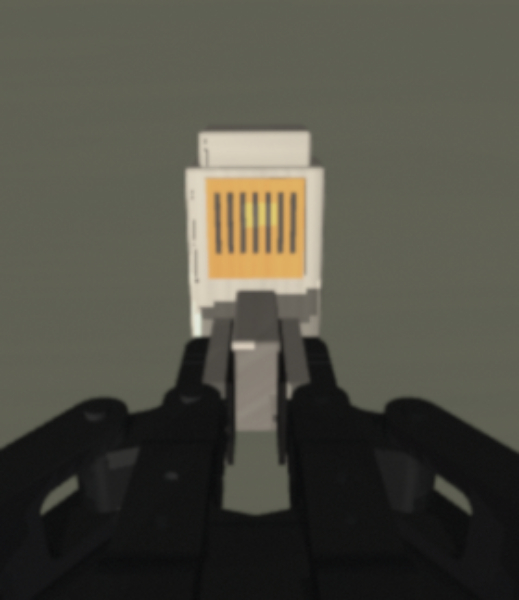

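The grasp is centred and level: the nose edge spans x 199–310 where 198–314 was predicted. I'll carry it over the tray.

>>> {"op": "jog_arm", "data": {"plan": [[[0, 0, 0.02], [-0.004, 0.035, 0], 0.008], [[0, 0, 0.04], [-0.009, 0.075, 0], 0.008], [[0, 0, 0.06], [-0.014, 0.115, 0], 0.008], [[0, 0, 0.08], [-0.0185, 0.155, 0], 0.008], [[0, 0, 0.1027], [-0.0235, 0.195, 0], 0.008], [[0, 0, 0.1027], [-0.028, 0.23, 0], 0.008], [[0, 0, 0.1027], [-0.0303, 0.2505, 0], 0.008], [[0, 0, 0.1027], [-0.0303, 0.2505, 0], 0.008]]}}

```text
clock: 5.2
position: [0.4546, -0.0908, 0.1053]
ee_rot: [0.998, -0.069, -0.001, 0.001]
ft_force: [-0.2, 0.2, -3.7]
grip_width: 0.119
grasp_force: 78.9
```

```bash
cat > st.py <<'E'
from h import *
camera("top");camera("top");camera("top")
o=get_obs();Rt=R.from_quat(o["ee_rot"]);p=o["position"]
g=np.array([.525,-.0951,.008]);G=R.from_euler("z",-.131)
q=G.inv().apply(p-g)*1000
print("clock",o["clock"],"tcp",p.round(4),"tcp in gate mm",q.round(1),"cart x",(q[0]+20).round(1),"bottom",(q[2]-37).round(1))
x=Rt.apply([1,0,0]);print("yaw err",np.arctan2(x[1],x[0])+.131,"tilt",Rt.apply([0,0,1]).round(4),"F gate",G.inv().apply(o["ft_force"]).round(2),"grip",o["grip_width"].round(3),o["grasp_force"].round(1))
E
python3 st.py
```

```text
clock 5.35 tcp [ 0.4561 -0.0849  0.1059] tcp in gate mm [-69.7   1.1  97.9] cart x -49.7 bottom 60.9Traceback (most recent call last):
  File "st.py", line 7, in <module>
    x=Rt.apply([1,0,0]);print("yaw err",np.arctan2(x[1],x[0])+.131,"tilt",Rt.apply([0,0,1]).round(4),"F gate",G.inv().apply(o["ft_force"]).round(2),"grip",o["grip_width"].round(3),o["grasp_force"].round(1))
                                                                                                                                                           ^^^^^^^^^^^^^^^^^^^^^
AttributeError: 'float' object has no attribute 'round'
```

```bash
sed -i 's/o\["grip_width"\].round(3),o\["grasp_force"\].round(1)/o["grip_width"],o["grasp_force"]/' st.py; python3 st.py
```

```text
clock 5.5 tcp [ 0.4566 -0.0842  0.1064] tcp in gate mm [-69.2   1.9  98.4] cart x -49.2 bottom 61.4
yaw err 0.0022461471379718045 tilt [-6.e-04  5.e-04 -1.e+00] F gate [ 0.61 -0.51 -3.61] grip 0.11692722148729313 78.89090895652771
```

>>> {"op": "jog_arm", "data": {"plan": [[[0, 0, 0.002], [0, 0.002, 0.015], 0.008], [[0, 0, 0.002], [0, 0.002, 0.03], 0.008], [[0, 0, 0.002], [0, 0.002, 0.045], 0.008], [[0, 0, 0.002], [0, 0.002, 0.055], 0.008], [[0, 0, 0.002], [0, 0.002, 0.058], 0.008], [[0, 0, 0.002], [0, 0.002, 0.058], 0.008]]}}

```text
clock: 6.0
position: [0.456, -0.0869, 0.0482]
ee_rot: [0.998, -0.066, -0.001, -0.0]
ft_force: [-0.3, 0.9, -2.9]
grip_width: 0.123
grasp_force: 78.8
```

```bash
python3 st.py
```

```text
clock 6.15 tcp [ 0.457  -0.0874  0.0496] tcp in gate mm [-68.4  -1.3  41.6] cart x -48.4 bottom 4.6
yaw err -0.0015906157269738874 tilt [ 1.2e-03 -3.0e-04 -1.0e+00] F gate [ 0.14 -0.64 -2.97] grip 0.12292406779268848 78.79677772521973
```

>>> {"op": "jog_arm", "data": {"plan": [[[0, 0, 0], [0, -0.001, 0.0015], 0.008], [[0, 0, 0], [0, -0.001, 0.003], 0.008], [[0, 0, 0], [0, -0.001, 0.004], 0.008], [[0, 0, 0], [0, -0.001, 0.004], 0.008]]}}

```text
clock: 6.48
position: [0.4567, -0.0865, 0.045]
ee_rot: [0.998, -0.066, 0.0, 0.0]
ft_force: [-0.3, 0.8, -1.8]
grip_width: 0.121
grasp_force: 79.0
```

```bash
python3 st.py
```

```text
clock 6.6333 tcp [ 0.4567 -0.0865  0.045 ] tcp in gate mm [-68.9  -0.4  37. ] cart x -48.9 bottom -0.0
yaw err -0.0018867611609283685 tilt [ 4.e-04 -1.e-04 -1.e+00] F gate [ 0.15  0.86 -1.88] grip 0.12298410255445989 79.06129360198975
```

>>> {"op": "jog_arm", "data": {"plan": [[[0, 0, -0.001], [0.01, -0.0004, 0], 0.008], [[0, 0, -0.001], [0.02, -0.0004, 0], 0.008], [[0, 0, -0.001], [0.03, -0.0004, 0], 0.008], [[0, 0, -0.001], [0.04, -0.0005, 0], 0.008], [[0, 0, -0.001], [0.05, -0.0005, 0], 0.008], [[0, 0, -0.001], [0.06, -0.0006, 0], 0.008], [[0, 0, -0.001], [0.065, -0.0006, 0], 0.008], [[0, 0, -0.001], [0.065, -0.0006, 0], 0.008]]}}

```text
clock: 7.3
position: [0.5215, -0.0953, 0.045]
ee_rot: [0.998, -0.066, -0.0, 0.0]
ft_force: [0.8, -2.4, 0.8]
grip_width: 0.125
grasp_force: 79.6
```

```bash
python3 st.py
```

```text
clock 7.45 tcp [ 0.5215 -0.0952  0.045 ] tcp in gate mm [-3.5 -0.6 37. ] cart x 16.5 bottom 0.0
yaw err -0.0015075184288592391 tilt [ 1.3e-03 -7.0e-04 -1.0e+00] F gate [ 2.38 -2.97 -1.92] grip 0.12426950738026897 79.12327766418457
```

>>> {"op": "jog_arm", "data": {"plan": [[[0, 0, -0.001], [0.01, -0.0004, 0], 0.008], [[0, 0, -0.001], [0.02, -0.0004, 0], 0.008], [[0, 0, -0.001], [0.03, -0.0005, 0], 0.008], [[0, 0, -0.001], [0.04, -0.0006, 0], 0.008], [[0, 0, -0.001], [0.05, -0.0007, 0], 0.008], [[0, 0, -0.001], [0.06, -0.0007, 0], 0.008], [[0, 0, -0.001], [0.065, -0.0007, 0], 0.008], [[0, 0, -0.001], [0.065, -0.0007, 0], 0.008]]}}

```text
clock: 8.12
position: [0.5855, -0.1025, 0.045]
ee_rot: [0.998, -0.065, -0.0, 0.0]
ft_force: [-2.0, -2.4, 3.7]
grip_width: 0.126
grasp_force: 80.0
```

```bash
python3 st.py
```

```text
clock 8.2667 tcp [ 0.5855 -0.1025  0.045 ] tcp in gate mm [61.   0.6 37. ] cart x 81.0 bottom 0.0
yaw err 0.0001324615429086351 tilt [ 5.e-04 -3.e-04 -1.e+00] F gate [-0.64 -1.62  2.09] grip 0.12308343342154832 79.7283124923706
```

>>> {"op": "jog_arm", "data": {"plan": [[[0, 0, 0], [0.003, 0.0003, -0.0004], 0.008], [[0, 0, 0], [0.006, 0.0003, -0.0004], 0.008], [[0, 0, 0], [0.009, 0.0003, -0.0004], 0.008], [[0, 0, 0], [0.01, 0.0003, -0.0004], 0.008], [[0, 0, 0], [0.01, 0.0003, -0.0004], 0.008]]}}

```text
clock: 8.68
position: [0.5956, -0.1037, 0.0451]
ee_rot: [0.998, -0.065, 0.0, -0.0]
ft_force: [-0.9, 0.6, -0.1]
grip_width: 0.124
grasp_force: 79.4
```

```bash
python3 st.py
```

```text
clock 8.8333 tcp [ 0.5956 -0.1037  0.0451] tcp in gate mm [71.1  0.7 37.1] cart x 91.1 bottom 0.1
yaw err 0.00040476518250370797 tilt [ 5.e-04  3.e-04 -1.e+00] F gate [-0.43  0.83 -2.06] grip 0.12202062476235659 79.01259541511536
```

>>> {"op": "jog_arm", "data": {"plan": [[[0, 0, 0], [0.0012, 0, 0], 0.008], [[0, 0, 0], [0.0025, 0, 0], 0.008], [[0, 0, 0], [0.0025, 0, 0], 0.008], [[0, 0, 0], [0.0025, 0, 0], 0.008]]}}

```text
clock: 9.17
position: [0.598, -0.1044, 0.0451]
ee_rot: [0.998, -0.065, 0.0, 0.0]
ft_force: [0.1, -0.4, -3.3]
grip_width: 0.12
grasp_force: 78.9
```

```bash
python3 st.py
```

```text
clock 9.3167 tcp [ 0.5978 -0.1044  0.0451] tcp in gate mm [73.4  0.3 37.1] cart x 93.4 bottom 0.1
yaw err 6.747805941723084e-05 tilt [-1.e-04 -0.e+00 -1.e+00] F gate [ 0.99 -0.16 -3.8 ] grip 0.12021614984951001 78.94021511077881
```

>>> {"op": "jog_arm", "data": {"plan": [[[0, 0, 0], [0.0012, 0, 0], 0.008], [[0, 0, 0], [0.0025, 0, 0], 0.008], [[0, 0, 0], [0.0025, 0, 0], 0.008], [[0, 0, 0], [0.0025, 0, 0], 0.008]]}}

```text
clock: 9.65
position: [0.6004, -0.1046, 0.0452]
ee_rot: [0.998, -0.065, 0.0, 0.0]
ft_force: [-0.2, 0.1, -3.1]
grip_width: 0.121
grasp_force: 78.9
```

```bash
python3 st.py
```

```text
clock 9.8 tcp [ 0.6003 -0.1046  0.0452] tcp in gate mm [75.9  0.4 37.2] cart x 95.9 bottom 0.2
yaw err 0.000108789868165593 tilt [-0. -0. -1.] F gate [ 0.6  -0.01 -3.74] grip 0.12309559592718441 78.92771244049072
```

>>> {"op": "jog_arm", "data": {"plan": [[[0, 0, 0], [0.0012, 0, 0], 0.008], [[0, 0, 0], [0.0025, 0, 0], 0.008], [[0, 0, 0], [0.0025, 0, 0], 0.008], [[0, 0, 0], [0.0025, 0, 0], 0.008]]}}

```text
clock: 10.13
position: [0.6029, -0.105, 0.0452]
ee_rot: [0.998, -0.065, 0.0, 0.0]
ft_force: [0.1, -0.0, -3.8]
grip_width: 0.121
grasp_force: 78.9
```

>>> {"op": "jog_arm", "data": {"plan": [[[0, 0, 0], [0.0012, 0, 0], 0.008], [[0, 0, 0], [0.0025, 0, 0], 0.008], [[0, 0, 0], [0.0025, 0, 0], 0.008], [[0, 0, 0], [0.0025, 0, 0], 0.008]]}}

```text
clock: 10.47
position: [0.6054, -0.1053, 0.0452]
ee_rot: [0.998, -0.065, 0.0, 0.0]
ft_force: [-0.0, -0.7, -2.9]
grip_width: 0.119
grasp_force: 78.9
```

>>> {"op": "jog_arm", "data": {"plan": [[[0, 0, 0], [0.0012, 0, 0], 0.008], [[0, 0, 0], [0.0025, 0, 0], 0.008], [[0, 0, 0], [0.0025, 0, 0], 0.008], [[0, 0, 0], [0.0025, 0, 0], 0.008]]}}

```text
clock: 10.8
position: [0.6079, -0.1056, 0.0452]
ee_rot: [0.998, -0.065, 0.0, 0.0]
ft_force: [-1.2, -0.4, -3.0]
grip_width: 0.121
grasp_force: 78.9
```

>>> {"op": "jog_arm", "data": {"plan": [[[0, 0, 0], [0.001, 0, 0], 0.008], [[0, 0, 0], [0.0015, 0, 0], 0.008], [[0, 0, 0], [0.0015, 0, 0], 0.008], [[0, 0, 0], [0.0015, 0, 0], 0.008]]}}

```text
clock: 11.13
position: [0.6093, -0.1058, 0.0452]
ee_rot: [0.998, -0.065, 0.0, 0.0]
ft_force: [0.6, 0.3, -3.2]
grip_width: 0.119
grasp_force: 78.9
```

>>> {"op": "jog_arm", "data": {"plan": [[[0, 0, 0], [0.001, 0, 0], 0.008], [[0, 0, 0], [0.002, 0, 0], 0.008], [[0, 0, 0], [0.002, 0, 0], 0.008], [[0, 0, 0], [0.002, 0, 0], 0.008]]}}

```text
clock: 11.47
position: [0.6113, -0.1061, 0.0452]
ee_rot: [0.998, -0.065, 0.0, 0.0]
ft_force: [-0.0, 0.9, -4.0]
grip_width: 0.127
grasp_force: 78.9
```

>>> {"op": "jog_arm", "data": {"plan": [[[0, 0, 0], [0.001, 0, 0], 0.008], [[0, 0, 0], [0.002, 0, 0], 0.008], [[0, 0, 0], [0.002, 0, 0], 0.008], [[0, 0, 0], [0.002, 0, 0], 0.008]]}}

```text
clock: 11.8
position: [0.6129, -0.1063, 0.0451]
ee_rot: [0.998, -0.065, -0.0, 0.0]
ft_force: [-4.7, 0.6, -0.3]
grip_width: 0.123
grasp_force: 79.2
```

>>> {"op": "jog_arm", "data": {"plan": [[[0, 0, 0], [0.0005, 0, 0], 0.008], [[0, 0, 0], [0.001, 0, 0], 0.008], [[0, 0, 0], [0.001, 0, 0], 0.008], [[0, 0, 0], [0.001, 0, 0], 0.008]]}}

```text
clock: 12.13
position: [0.6136, -0.1064, 0.0452]
ee_rot: [0.998, -0.065, -0.001, 0.0]
ft_force: [-6.5, 1.0, 1.1]
grip_width: 0.123
grasp_force: 79.5
```

>>> {"op": "jog_arm", "data": {"plan": [[[0, 0, 0], [0.0006, 0, 0], 0.008], [[0, 0, 0], [0.0012, 0, 0], 0.008], [[0, 0, 0], [0.0017, 0, 0], 0.008], [[0, 0, 0], [0.0017, 0, 0], 0.008], [[0, 0, 0], [0.0017, 0, 0], 0.008], [[0, 0, 0], [0.0017, 0, 0], 0.008], [[0, 0, 0], [0.0017, 0, 0], 0.008], [[0, 0, 0], [0.0017, 0, 0], 0.008]]}}

```text
clock: 12.8
position: [0.6146, -0.1065, 0.0452]
ee_rot: [0.998, -0.065, -0.001, 0.0]
ft_force: [-9.7, 0.3, 4.2]
grip_width: 0.119
grasp_force: 79.9
```

>>> {"op": "jog_arm", "data": {"plan": [[[0, 0, 0], [0.0004, 0, 0], 0.008], [[0, 0, 0], [0.0008, 0, 0], 0.008], [[0, 0, 0], [0.0008, 0, 0], 0.008], [[0, 0, 0], [0.0008, 0, 0], 0.008], [[0, 0, 0], [0.0008, 0, 0], 0.008], [[0, 0, 0], [0.0008, 0, 0], 0.008], [[0, 0, 0], [0.0008, 0, 0], 0.008], [[0, 0, 0], [0.0008, 0, 0], 0.008]]}}

```text
clock: 13.47
position: [0.6151, -0.1065, 0.0452]
ee_rot: [0.998, -0.065, -0.002, 0.0]
ft_force: [-11.1, 1.6, 6.1]
grip_width: 0.12
grasp_force: 80.1
```

```bash
python3 st.py
```

```text
clock 13.6167 tcp [ 0.6151 -0.1065  0.0452] tcp in gate mm [90.8  0.4 37.2] cart x 110.8 bottom 0.2
yaw err 0.0001657649126169114 tilt [-3.5e-03  1.0e-04 -1.0e+00] F gate [-11.92   0.72   4.56] grip 0.12414238803610823 80.0716245174408
```

>>> {"op": "jog_arm", "data": {"plan": [[[0, 0, 0], [-0.001, 0, 0], 0.008], [[0, 0, 0], [-0.002, 0, 0], 0.008], [[0, 0, 0], [-0.003, 0, 0], 0.008], [[0, 0, 0], [-0.004, 0, 0], 0.008], [[0, 0, 0], [-0.005, 0, 0], 0.008], [[0, 0, 0], [-0.0065, 0, 0], 0.008], [[0, 0, 0], [-0.0065, 0, 0], 0.008], [[0, 0, 0], [-0.0065, 0, 0], 0.008]]}}

```text
clock: 14.28
position: [0.6106, -0.106, 0.0454]
ee_rot: [0.998, -0.065, 0.0, 0.0]
ft_force: [0.8, -0.3, -2.8]
grip_width: 0.123
grasp_force: 78.8
```

```bash
python3 st.py
```

```text
clock 14.4333 tcp [ 0.6105 -0.106   0.0453] tcp in gate mm [86.2  0.3 37.3] cart x 106.2 bottom 0.3
yaw err 2.6041690482037083e-05 tilt [ 4.e-04 -1.e-04 -1.e+00] F gate [ 0.81  0.18 -4.4 ] grip 0.12275496417556668 78.84740352630615
```

>>> {"op": "jog_arm", "data": {"plan": [[[0, 0, 0], [0, 0, 0.0003], 0.008], [[0, 0, 0], [0, 0, 0.0003], 0.03], [[0, 0, 0], [0, 0, 0.0003], 0.05], [[0, 0, 0], [0, 0, 0.0003], 0.05], [[0, 0, 0], [0, 0, 0.0003], 0.05], [[0, 0, 0], [0, 0, 0.0003], 0.05], [[0, 0, 0], [0, 0, 0.0003], 0.05], [[0, 0, 0], [0, 0, 0.0003], 0.05]]}}

```text
clock: 15.1
position: [0.6103, -0.106, 0.045]
ee_rot: [0.998, -0.065, 0.0, 0.0]
ft_force: [0.6, 0.6, 0.0]
grip_width: 0.586
grasp_force: 0.0
```

>>> {"op": "jog_arm", "data": {"plan": [[[0, 0, 0], [0, 0, -0.015], 0.05], [[0, 0, 0], [0, 0, -0.03], 0.05], [[0, 0, 0], [0, 0, -0.06], 0.05], [[0, 0, 0], [-0.03, 0, -0.09], 0.05], [[0, 0, 0], [-0.06, 0, -0.12], 0.05], [[0, 0, 0], [-0.1, 0, -0.14], 0.05], [[0, 0, 0], [-0.1, 0, -0.14], 0.05], [[0, 0, 0], [-0.1, 0, -0.14], 0.05]]}}

```text
clock: 15.77
position: [0.5106, -0.0932, 0.1869]
ee_rot: [0.998, -0.066, 0.002, 0.001]
ft_force: [-0.3, -0.7, 0.0]
grip_width: 0.585
grasp_force: 0.0
```

```bash
python3 - <<'E'
from h import *
camera("top");camera("top");c=snap("wrist")
o=get_obs();print(o["position"],o["ft_force"],o["clock"])
g=np.array([.525,-.0951,.008]);G=R.from_euler("z",-.131)
P=[g+G.apply(q) for q in [(.1,.006,.06),(.1,-.006,.06),(.074,.006,.06),(.074,-.006,.06),(0,.0255,.024),(0,-.0205,.024)]]
k=1.5625;print((proj(c,P)*k).round(0).tolist())
cv2.imwrite("pics/w4.png",cv2.resize(c["img"][:,:,::-1],(800,600)))
E
```

```text
[ 0.51152107 -0.0930749   0.18419637] [-0.55108403 -0.47708303  0.53563211] 15.9167
[[391.0, 82.0], [414.0, 82.0], [392.0, 134.0], [414.0, 134.0], [364.0, 256.0], [435.0, 256.0]]
```

View pics/w4.png

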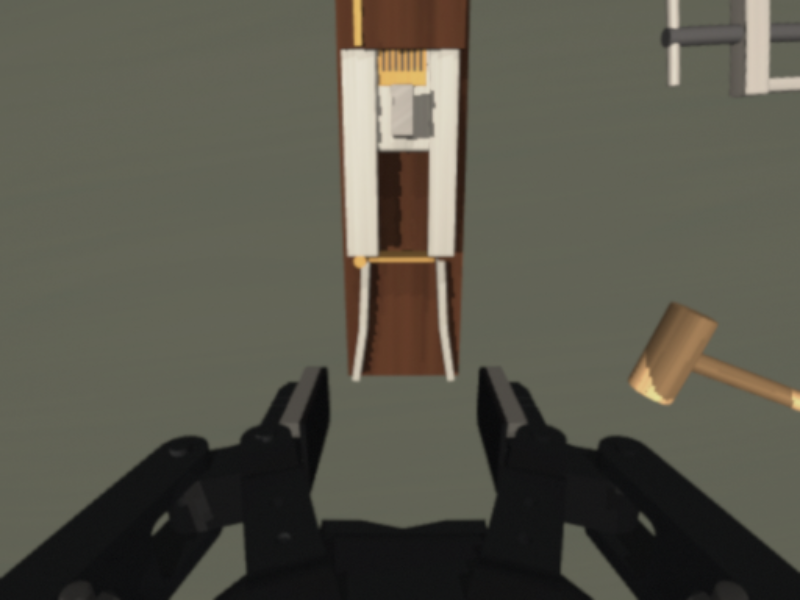

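The final view shows the flap shut at (360–435, 260) and the cartridge lying inside, with its fin at (392–413, 84–137) where predicted. The gripper is clear, so I'm handing in.

```bash
python3 -c "
from workcell import *
print(hand_in())"
```

```text
the job is handed in; nothing more can be done
None
```

The job is handed in (no verdict was returned): I pressed the cartridge against the coupling at about 10–12 N (wrist reading) for over half a second, then released it about 106 mm past the doorway with the flap shut behind it and did not touch the bell, mallet, puller, lid or jar.

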